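# Index sensor modules under the inspection pointer

## Task

Pull the plywood guard at the front of the inspection station well down, then, by the black upright grip of the tray, slide the tray so that the pointer stands over the dot in the middle of the red module, then the yellow, then the blue, standing still for a second at each. Leave the blue one under the pointer, push the guard back up fully shut and let go. Do not touch the modules, do not knock the lamp bridge, and leave the other things on the bench where they stand.

Things in the scene. Friction and masses are not known exactly. Their poses are not given: they have to be found in the camera images.
- station: Fixed base of the inspection station, aluminium plate 275 x 400 x 14 mm on the bench. Origin on the bench; +x points from its front (guard side) to its back, away from the robot, +y left, z up; station offsets are in this frame. Fixed plywood cheeks beside the guard: x = -100, |y| 138 to 200, up to z = 125 mm.
- bridge: Lamp bridge, fixed over the station; origin on the bench, axes as the station's. In its frame: posts at x -7 to 28, y = +-237 mm; light bar x -12 to 33, 492 mm long, underside z = 228, top 260 mm. It overhangs the tray's grip: a hand gets there only from the front, tool pointing forward and down, about 30 degrees from vertical.
- pointer_tip (a point): Lower end of the slim brass pointer that hangs from the bridge, fixed at (75, 0, 75) mm in the bridge's frame; 12 mm above the module tops.
- slide_x (a joint): Cross slide, m: travel of the tray along station +x (away from the guard), 0 to 0.095; starts at 0. Friction 1.5 N, stays where it is left.
- slide_y (a joint): Tray on the cross slide, m: along station +y, -0.095 to 0.095; starts at 0. Friction 1.5 N, stays where left; both slides move freely together. Tray: aluminium plate 150 x 206 mm, top at z = 45 mm, x from -78 to 72 mm at slide_x 0; behind the grip three pockets with 8 mm rims, at (10, 68), (35, 0), (10, -68) mm with slides at 0, hold the modules in any order.
- carrier_grip (a point): Point to hold on the tray's upright black grip with orange band: square post 22 x 22 mm, sides along station x and y, top at z = 115 mm, foot at 53 mm. The point is on its axis at z = 92 mm, station x = -65 mm + slide_x, y = slide_y.
- guard (a joint): Front guard angle, rad: 0 upright (shut), grows as its top comes down towards the front; firm stops at 0 and 1.25. Stiff hinge (0.3 N m, about 3 N at the grip): stays where it is left. Starts shut or slightly ajar.
- guard_grip (a point): Point to hold on the yellow tab above the middle of the guard's top edge: tab 14 mm thick (x), 22 mm wide (y), standing 48 mm above the edge; this point is 130 mm from the hinge line, 18 mm below the tab's end. The guard is a plywood panel 268 mm wide, 100 mm high, 12 mm thick.
- guard_hinge (a point): Middle of the guard's hinge line, which runs along station y at the panel's lower edge, station (-100, 0, 20) mm.
- red_dot (a point): Middle of the black dot (12 mm across) on top of the red module, 18 mm above its underside.
- yellow_dot (a point): Middle of the black dot (12 mm across) on top of the yellow module, 18 mm above its underside.
- blue_dot (a point): Middle of the black dot (12 mm across) on top of the blue module, 18 mm above its underside.
- module_red: Loose sensor module, white housing 60 x 54 x 10 mm with red cap, 18 mm high in all, lying in one of the tray's pockets with 1.5 mm play at each side. Origin: centre of its underside. Not to be touched.
- module_yellow: Loose sensor module, white housing 60 x 54 x 10 mm with yellow cap, 18 mm high in all, lying in one of the tray's pockets with 1.5 mm play at each side. Origin: centre of its underside. Not to be touched.
- module_blue: Loose sensor module, white housing 60 x 54 x 10 mm with blue cap, 18 mm high in all, lying in one of the tray's pockets with 1.5 mm play at each side. Origin: centre of its underside. Not to be touched.
- speaker_box: Bystander: plywood loudspeaker box 120 x 110 x 105 mm, origin under its centre.
- bottle: Bystander: white plastic bottle, 66 mm across, 160 mm high, red cap, origin under its centre.
- screwdriver: Bystander: screwdriver 190 mm long lying on the bench along its x.

How it is judged:
On the way, in this order (a step that is already met when the one before it is completed fails the run):
1. the guard is pulled well down (more than 0.9 rad) (value of joint guard above 0.9 rad), for 0.2 s.
2. the pointer stands over the red module's dot (within 7 mm), tray at rest (horizontal distance between red_dot and pointer_tip below 0.007 m and velocity of joint slide_x between -0.004 and 0.004 m/s and velocity of joint slide_y between -0.004 and 0.004 m/s), for 0.5 s.
3. the pointer stands over the yellow module's dot (within 7 mm), tray at rest (horizontal distance between yellow_dot and pointer_tip below 0.007 m and velocity of joint slide_x between -0.004 and 0.004 m/s and velocity of joint slide_y between -0.004 and 0.004 m/s), for 0.5 s.
4. the pointer stands over the blue module's dot (within 7 mm), tray at rest (horizontal distance between blue_dot and pointer_tip below 0.007 m and velocity of joint slide_x between -0.004 and 0.004 m/s and velocity of joint slide_y between -0.004 and 0.004 m/s), for 0.5 s.
5. the guard is shut again (within 0.06 rad) (value of joint guard below 0.06 rad), for 0.2 s.
At the end, for the whole second after the job is handed in: The pointer is over the blue module's dot within 7 mm with the tray at rest, the guard is shut within 0.06 rad, all three modules lie flat in their pockets, and the bystanders are within 20 mm of where they stood (all of step 4 and value of joint guard below 0.06 rad and height (world z) of each of module_red, module_yellow, module_blue below 0.05 m and angle between each of module_red, module_yellow, module_blue's own z axis and vertical below 0.1 rad and distance of each of speaker_box, bottle, screwdriver from where it was at the start of the episode below 0.02 m); the robot touches nothing.
It fails at once if a module is touched by the robot (over 1 N) (contact force between any of the fingers, the arm and module_red above 1 N or contact force between any of the fingers, the arm and module_yellow above 1 N or contact force between any of the fingers, the arm and module_blue above 1 N).
It fails at once if a module comes out of its pocket or tips (height (world z) of any of module_red, module_yellow, module_blue above 0.053 m or angle between any of module_red, module_yellow, module_blue's own z axis and vertical above 0.15 rad).
It fails at once if the lamp bridge is knocked (over 8 N) (contact force between any of the fingers, the arm and bridge above 8 N).
It fails at once if a bystander is shifted more than 20 mm (distance of any of speaker_box, bottle, screwdriver from where it was at the start of the episode above 0.02 m).
It also fails if it takes over 69 s, if anything falls off the work surface, if the arm or the gripper's body presses on something with over 40 N, if the wrist force passes 120 N, or if a joint passes its speed limit or range.

## Robot

A 6-joint arm with a two-finger parallel gripper is mounted at the origin on the work surface. World frame = base frame: x ahead of the robot, y to its left, z up, the work surface at z = 0. Lengths are in m, angles in rad, forces in N, time in s.
With the tool pointing down it reaches from about 0.4 to 0.925 m from the base axis. Payload 3.4 kg.
Tool frame: the origin (TCP) lies between the finger pads, 19 mm behind the fingertips; this is the grasp point; z points along the fingers, y is the line along which they close (so a half turn about z gives the same grasp; the last joint's range is limited). The gripper opens to 85 mm and grips with 20 to 120 N. Pads are 22 mm wide; open, the fingers measure 114 mm over their backs; the gripper's body (76 mm by 85 mm) begins 54 mm behind the grasp point. The pads swing forward as they close: fully open they stand 13 mm farther back than shut.
Start: joints at [1.155, 0.307, 1.506, -0, 1.328, -0.073], TCP at [0.193, 0.542, 0.25] pointing down, gripper open.
Joint ranges: [-3.12, 3.12], [-1.05, 2.28], [0.14, 2.33], [-1.42, 4.57], [0.1, 2.73], [-2.68, 2.68]. Speed limits (rad/s): [2.57, 2.57, 3.14, 3.14, 3.14, 3.14].

## Interface

Orientations are given as a unit quaternion [x, y, z, w].
In Python, from workcell import status, eyes, order, spotter gives the robot as it stands. The module is installed in compiled form; this text tells all that it offers.
- The arm moves only by the tool jog_arm, never from a script. Its argument "targets" is one flat list of numbers, 7 for each row, row after row: the closure, from 0 (fully open) to 1 (shut), then the shift along the tool's x, y, z in cm, then the turn, a rotation vector about the tool's x, y, z in rad. A call has 1 to 10 rows; each row is the pose to reach, as a shift and turn from the pose commanded when the call began, along the tool's axes at that moment; what a row does not reach only later rows make up. A row lasts 1/10 s, in which the tool goes at most 50 mm and 8.59 degrees, less where a joint would pass 70% of its speed; a pose out of reach is approached as far as the arm can. A call with a gripper value outside its range is refused whole. The fingers move at their own pace and stop on an object; "newtons" is the grip in N (left out, the last holds). Time passes only in rows, so rows that repeat a pose let the fingers close. It gives the time, the measured TCP pose, the force, the opening and the grip force at its end, in the units of the state.
- status.read_state(): the state, without advancing time (a new reading comes with each control period).
- eyes.read_camera(name): name is "side" or "top" or "wrist"; returns the picture (480x640x3 uint8, red, green, blue); there is no depth.
- eyes.get_calibration(name): a dict with "fx", "fy", "cx", "cy" (pixels), "k1" (the pictures are not rectified: a ray, as slopes to the right and down, at radius r is drawn at 1 + k1 r^2 times it, then the intrinsics apply), "R" (3x3) and "t" (3): a world point X has camera coordinates R X + t. Camera axes: x right, y down, z forward; pixel columns grow to the right and rows downward; lengths in m; the calibration is good to about 2 mm. A picture is of the moment at which its call begins: read the wrist's pose just before it. get_calibration takes no time and is no camera call; for the wrist camera it gives the pose at the moment of the call.
- order.job_done(): hands the job in; it is judged then, once.
Trained networks look in the newest picture that a camera, given by its name, has taken for a name from the list of things; names that differ only in an ending like _2 or _b are one class to them, and where a whole thing is asked for, a point or a joint stands for the part that bears it (a point fixed in the world has none). Each returns a list of dicts, best first, with "confidence" (0 to 1); they miss things now and then, are a little off and sometimes report something else, mostly with a low value. They report only what shows in the picture. A call takes as long as a camera call.
- spotter.outline_of(query, camera): "mask" (480x640 bool, what is visible of it) and "bbox" ([centre column, centre row, width, height] in pixels, round what is visible of it).
The state is a dict: "time": time; "joints": joint angles; "dq": joint speeds; "joint_efforts": joint torques, N m; "ee_pos": TCP position; "eef_rot": TCP orientation; "wrist_force": force on the tool from outside, world axes, zero at the start; "torque": the same for the moment, N m; "grip_width": finger opening in m; "grip_force": force on a finger pad.
Only numpy, scipy, OpenCV 4.12 (cv2) and the standard library are available. Lean on these libraries where they do the work, as an engineer would, in place of code of your own. Each camera call takes 0.05 s, during which the arm holds its last target. There are 200 camera calls.

## Working session

There is one attempt and no reset: what is moved stays moved. The work goes in short steps, Python scripts to look and compute and a tool call to move; the robot and the scene stay as the last step left them, time stands still between calls to the robot, and variables do not carry over. Pictures are saved under pics/ and viewed, at most 10 in all, crops included, and the job is handed in when it is done.

Besides the shell and the picture viewer there is one more tool, called by a JSON object that holds its "name" and its "arguments", one argument or row to a line. jog_arm: Moves the arm, as the interface text tells. Its arguments: {"type":"object","properties":{"targets":{"type":"array"},"newtons":{"type":"number"}},"required":["targets"]}

```bash
mkdir -p pics; ls; cat > look.py <<'E'
from workcell import status, eyes, order, spotter
import cv2, numpy as np
for c in ("side","top"):
    im=eyes.read_camera(c); cv2.imwrite(f"pics/{c}0.png",im[:,:,::-1])
    k=eyes.get_calibration(c); print(c,{a:np.round(np.array(b),4).tolist() for a,b in k.items()})
    for q in ("station","guard_grip","carrier_grip","module_red","module_yellow","module_blue","bridge","speaker_box","bottle","screwdriver"):
        r=spotter.outline_of(q,c)
        print(q,[(round(d["confidence"],2),np.round(d["bbox"]).tolist()) for d in r[:2]])
s=status.read_state(); print(s)
E
python3 look.py
```

```text
pics
side {'fx': 535.9548, 'fy': 535.9548, 'cx': 311.1333, 'cy': 238.155, 'k1': -0.144, 'R': [[-0.7242, 0.6895, 0.0043], [0.6494, 0.6842, -0.332], [-0.2319, -0.2377, -0.9433]], 't': [0.4455, -0.3012, 1.3173]}
station [(0.78, [284.0, 288.0, 223.0, 228.0])]
guard_grip [(0.79, [319.0, 238.0, 110.0, 89.0])]
carrier_grip [(0.93, [283.0, 283.0, 101.0, 92.0])]
module_red [(0.96, [256.0, 263.0, 26.0, 26.0])]
module_yellow [(0.8, [312.0, 303.0, 35.0, 29.0])]
module_blue [(0.83, [283.0, 292.0, 37.0, 30.0]), (0.6, [207.0, 145.0, 10.0, 60.0])]
bridge [(0.89, [289.0, 266.0, 240.0, 198.0]), (0.2, [286.0, 290.0, 146.0, 107.0])]
speaker_box [(0.63, [437.0, 275.0, 79.0, 83.0])]
bottle [(0.58, [242.0, 154.0, 35.0, 50.0])]
screwdriver [(0.79, [207.0, 145.0, 14.0, 64.0])]
top {'fx': 441.8813, 'fy': 441.8813, 'cx': 323.601, 'cy': 242.4445, 'k1': -0.0012, 'R': [[0.0255, -0.9997, -0.0012], [-0.982, -0.0248, -0.1873], [0.1872, 0.006, -0.9823]], 't': [-0.0473, 0.6125, 0.9941]}
station [(0.73, [328.0, 224.0, 184.0, 134.0])]
guard_grip [(0.68, [445.0, 279.0, 37.0, 34.0]), (0.62, [334.0, 272.0, 118.0, 25.0])]
c
[... 435 characters left out ...]
'joints': array([ 1.15549511e+00,  3.06773517e-01,  1.50637659e+00, -2.98277274e-05,
        1.32840463e+00, -7.34751095e-02]), 'dq': array([-3.33266288e-05,  1.60090736e-04,  1.53523777e-03,  7.56811453e-04,
       -5.58824000e-04,  5.87703139e-05]), 'joint_efforts': array([ 9.60896687e-04, -4.57501101e+01, -2.52338558e+01, -4.42775467e-05,
        9.63480779e-04,  4.15891108e-06]), 'ee_pos': array([0.19276983, 0.54173939, 0.25002894]), 'eef_rot': array([1.70078643e-01, 9.85430492e-01, 1.48942090e-05, 1.86355379e-05]), 'wrist_force': array([-0.2404013 , -0.19351411, -0.85851863]), 'torque': array([-0.01655812, -0.05251851, -0.01960106]), 'grip_force': 0.0, 'grip_width': 0.08556634527318892}
```

```bash
python3 - <<'E'
import cv2
a=cv2.imread("pics/side0.png")[130:430,120:520]; cv2.imwrite("pics/side_c.png",cv2.resize(a,(800,600),interpolation=3))
b=cv2.imread("pics/top0.png")[140:380,180:500]; cv2.imwrite("pics/top_c.png",cv2.resize(b,(800,600),interpolation=3))
E
```

```text
(no output)
```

View pics/side_c.png

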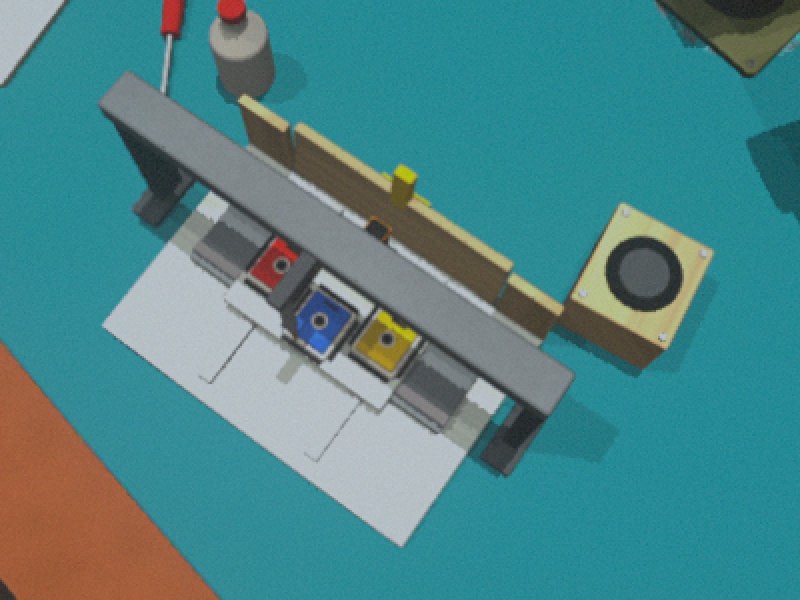

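View pics/top_c.png

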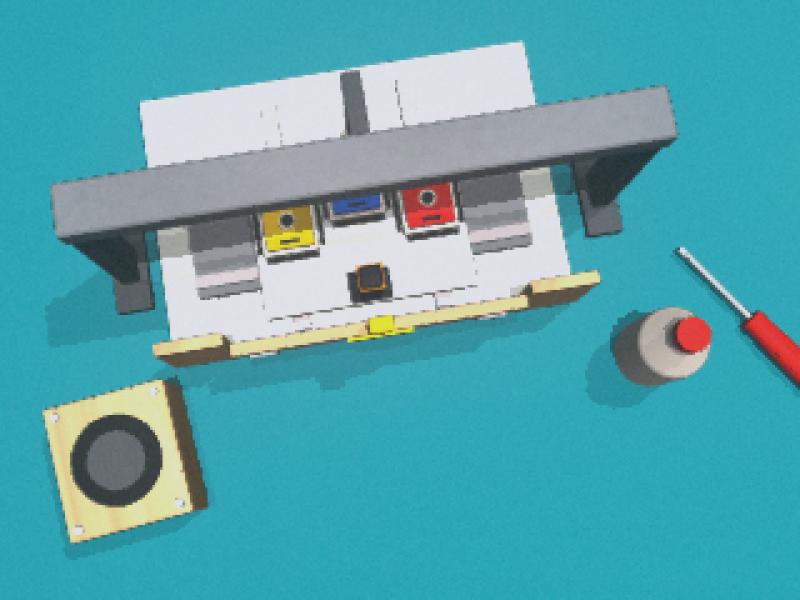

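Side view: the tab is at crop (403,175), the tray grip at (377,230), and the dots are red (281,265), blue (319,320), yellow (386,339). In the top view the order left to right is yellow, blue, red, with the guard facing the robot, the speaker box front-left and the bottle front-right. Next I'll fit the station and bridge poses.

```bash
cat > geo.py <<'E'
import numpy as np, cv2
from scipy.optimize import least_squares
from workcell import eyes
def proj(k,X):
    c=np.atleast_2d(X)@np.array(k["R"]).T+k["t"]; s=c[:,:2]/c[:,2:]
    s=s*(1+k["k1"]*(s**2).sum(1))[:,None]
    return s*[k["fx"],k["fy"]]+[k["cx"],k["cy"]]
def S(p,X):   # station pose p=(x,y,yaw) -> world
    c,s=np.cos(p[2]),np.sin(p[2]); X=np.atleast_2d(np.array(X,float))
    return np.c_[p[0]+c*X[:,0]-s*X[:,1],p[1]+s*X[:,0]+c*X[:,1],X[:,2]]
def tri(obs): # [(k,(u,v)),...] -> world point
    f=lambda X:np.concatenate([(proj(k,X)-uv).ravel() for k,uv in obs])
    r=least_squares(f,[.6,0,.1]); return r.x,np.abs(r.fun).max()
def T(c,r): return (180+c*.4-.3,140+r*.4-.3)
def D(c,r): return (120+c*.5-.25,130+r*.5-.25)
E
cat > fit.py <<'E'
from geo import *
kt,ks=eyes.get_calibration("top"),eyes.get_calibration("side")
for n,a,b in [("tab top",(381,321),(404,172)),("grip top",(372,277),(377,229)),("yel",(287,219),(386,339)),("red",(427,198),(281,265)),
   ("plateBL",(142,102),(402,547)),("plateBR",(523,42),(103,325)),("cheekL out",(155,350),(561,305)),("cheekR out",(599,274),(241,98))]:
    X,e=tri([(kt,T(*a)),(ks,D(*b))]); print(n,np.round(X,4),round(e,2))
# joint station fit
P=[(kt,T(142,102),(.1375,.2,.014)),(ks,D(402,547),(.1375,.2,.014)),(kt,T(523,42),(.1375,-.2,.014)),(ks,D(103,325),(.1375,-.2,.014)),
   (kt,T(372,277),(-.065,0,.115)),(ks,D(377,229),(-.065,0,.115)),
   (kt,T(155,350),(-.1,.2,.125)),(ks,D(561,305),(-.1,.2,.125)),(kt,T(599,274),(-.1,-.2,.125)),(ks,D(241,98),(-.1,-.2,.125)),
   (kt,T(287,219),(.01,.068,.063)),(ks,D(386,339),(.01,.068,.063)),(ks,D(281,265),(.01,-.068,.063)),(kt,T(427,198),(.01,-.068,.063)),(ks,D(319,320),(.035,0,.063))]
f=lambda p:np.concatenate([(proj(k,S(p,X))-uv).ravel() for k,uv,X in P])
r=least_squares(f,[.63,0,.15],loss="soft_l1"); p=r.x; print("station",np.round(p,4)); print(np.round(f(p).reshape(-1,2),1).tolist())
# bridge: outline bar corners
im=eyes.read_camera("side")
for n,k,uv,X in [("BR top back",ks,(100,105),(.033,-.246,.26)),("FR",ks,(128,72),(-.012,-.246,.26)),("FL",ks,(574,377),(-.012,.246,.26)),("BL",ks,(548,412),(.033,.246,.26))]:
    g=lambda q:(proj(k,S([q[0],q[1],p[2]],X))-D(*uv)).ravel()
    print("bridge",n,np.round(least_squares(g,p[:2]).x,4))
for n,uv,X in [("BL",(52,185),(.033,.246,.26)),("BR",(667,86),(.033,-.246,.26))]:
    g=lambda q:(proj(kt,S([q[0],q[1],p[2]],X))-T(*uv)).ravel(); print("bridge top",n,np.round(least_squares(g,p[:2]).x,4))
a=im[230:310,200:320,::-1]; cv2.imwrite("pics/ptr.png",cv2.resize(a,(780,520),interpolation=2))
E
python3 fit.py
```

```text
tab top [ 0.5379 -0.0518  0.1698] 0.09
grip top [ 0.5845 -0.0426  0.1119] 0.42
yel [0.6478 0.0387 0.0615] 0.02
red [ 0.6726 -0.0952  0.0592] 0.13
plateBL [0.7787 0.1984 0.0055] 0.75
plateBR [ 0.8537 -0.1941  0.0072] 0.31
cheekL out [0.5125 0.1436 0.1322] 0.09
cheekR out [ 0.5905 -0.2444  0.1221] 0.46
station [ 0.651  -0.0297  0.1969]
[[-0.2, 11.4], [8.9, -13.1], [2.0, 9.8], [7.6, -11.2], [-0.5, -1.2], [-1.4, 0.4], [-0.8, -0.4], [0.2, 2.6], [0.3, -0.7], [-1.5, -0.6], [-0.2, -0.0], [0.2, -0.2], [-0.3, 0.2], [-0.1, -1.1], [-0.3, 0.4]]
bridge BR top back [ 0.6395 -0.0317]
bridge FR [ 0.6438 -0.0312]
bridge FL [ 0.649  -0.0364]
bridge BL [ 0.6418 -0.04  ]
bridge top BL [ 0.6415 -0.0405]
bridge top BR [ 0.6378 -0.037 ]
```

View pics/ptr.png

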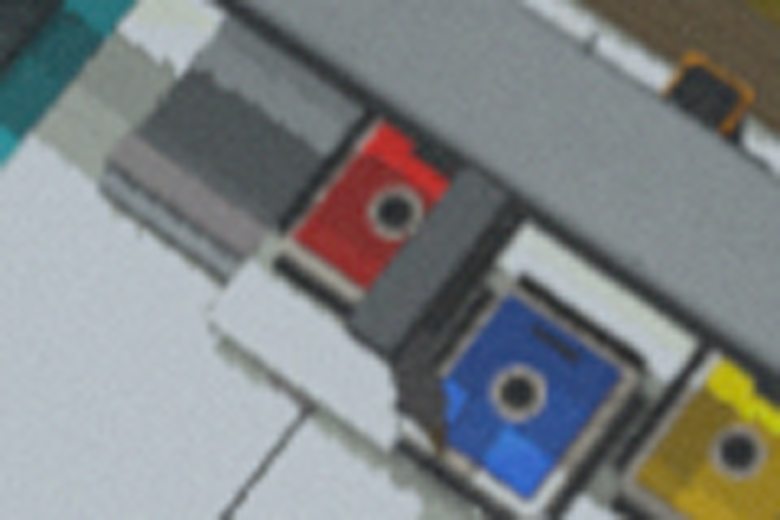

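Blue sits between the other two, and the brown tip of the pointer shows at about crop (438,440), near the blue module's rear-right corner. I'll refit without the plate, whose back edge was only an assumption, and write a move planner.

```bash
cat > fit2.py <<'E'
from geo import *
kt,ks=eyes.get_calibration("top"),eyes.get_calibration("side")
P=[(kt,T(372,277),(-.065,0,.115)),(ks,D(377,229),(-.065,0,.115)),
   (kt,T(155,350),(-.1,.2,.125)),(ks,D(561,305),(-.1,.2,.125)),(kt,T(599,274),(-.1,-.2,.125)),(ks,D(241,98),(-.1,-.2,.125)),
   (kt,T(287,219),(.01,.068,.063)),(ks,D(386,339),(.01,.068,.063)),(ks,D(281,265),(.01,-.068,.063)),(kt,T(427,198),(.01,-.068,.063)),(ks,D(319,320),(.035,0,.063))]
f=lambda p:np.concatenate([(proj(k,S(p,X))-uv).ravel() for k,uv,X in P])
p=least_squares(f,[.63,0,.15],loss="soft_l1").x; print("station",np.round(p,4).tolist())
inv=lambda X:np.round(S([-(p[0]*np.cos(p[2])+p[1]*np.sin(p[2])),p[0]*np.sin(p[2])-p[1]*np.cos(p[2]),-p[2]],X),4)
print("tab in station",inv([.5379,-.0518,.1698]))
for uv in [(267.3,297.7),(268,296)]:
    g=lambda q:(proj(ks,S(p,[q[0],q[1],.075]))-uv).ravel(); print("tip",np.round(least_squares(g,[.065,0]).x,4))
np.save("station.npy",p)
E
cat > plan.py <<'E'
# python3 plan.py "x y z tilt yawoff closure rows" ... : station mm / deg; prints rows for jog_arm
import sys,numpy as np
from scipy.spatial.transform import Rotation as R, Slerp
from workcell import status
p=np.load("station.npy")
def orient(t,o=0):
    t=np.radians(t); M=np.array([[-np.cos(t),0,np.sin(t)],[0,1,0],[-np.sin(t),0,-np.cos(t)]])
    return R.from_euler("z",p[2])*R.from_euler("z",o,degrees=True)*R.from_matrix(M)
B=R.from_euler("z",p[2])
def to_st(X): return B.inv().apply(X-[p[0],p[1],0])*1000
s=status.read_state(); R0=R.from_quat(s["eef_rot"]); X0=s["ee_pos"]
z=B.inv().apply(R0.as_matrix()[:,2]); print("t",s["time"],"st pos",np.round(to_st(X0),1),"tilt",np.round(np.degrees(np.arctan2(z[0],-z[2])),1),"q",np.round(s["joints"],2),"F",np.round(B.inv().apply(s["wrist_force"]),1),"grip",np.round(s["grip_width"],4),round(s["grip_force"],1))
X,Q=X0,R0
for a in sys.argv[1:]:
    x,y,zz,t,o,c,n=map(float,a.split()); X1=B.apply(np.array([x,y,zz])/1000)+[p[0],p[1],0]; Q1=orient(t,o)
    sl=Slerp([0,1],R.concatenate([Q,Q1]))
    for i in range(1,int(n)+1):
        f=i/n; d=R0.inv().apply(X+(X1-X)*f-X0)*100; r=(R0.inv()*sl(f)).as_rotvec()
        print(", ".join(f"{v:g}" for v in [c,*np.round(d,1),*np.round(r,3)])+",")
    X,Q=X1,Q1
E
python3 fit2.py; python3 plan.py "-100 0 250 0 0 0 14"
```

```text
station [0.6497, -0.0299, 0.1968]
tab in station [[-0.114   0.0004  0.1698]]
tip [ 0.0648 -0.0079]
tip [ 0.0612 -0.0088]
t 1.15 st pos [-336.4  650.   250. ] tilt 0.0 q [ 1.16  0.31  1.51 -0.    1.33 -0.07] F [ 0.8  0.1 -1.4] grip 0.0854 0.0
0, -3.8, -3.1, 0, -0, 0, -0.038,
0, -7.7, -6.2, 0, -0, 0, -0.077,
0, -11.5, -9.4, 0, -0, 0, -0.115,
0, -15.3, -12.5, 0, -0, 0, -0.154,
0, -19.2, -15.6, 0, -0, 0, -0.192,
0, -23, -18.7, 0, -0, 0, -0.231,
0, -26.8, -21.8, 0, -0, 0, -0.269,
0, -30.6, -25, 0, -0, 0, -0.308,
0, -34.5, -28.1, 0, -0, 0, -0.346,
0, -38.3, -31.2, 0, -0, 0, -0.385,
0, -42.1, -34.3, 0, -0, 0, -0.423,
0, -46, -37.4, 0, -0, 0, -0.462,
0, -49.8, -40.6, 0, -0, 0, -0.5,
0, -53.6, -43.7, 0, -0, 0, -0.539,
```

{"name": "jog_arm", "arguments": {
  "targets": [0,-4,-3,0,0,0,-0.04,0,-8,-6,0,0,0,-0.08,0,-12,-9.5,0,0,0,-0.12,0,-16,-13,0,0,0,-0.16,0,-20,-16,0,0,0,-0.2,0,-24,-19.5,0,0,0,-0.24,0,-28,-23,0,0,0,-0.28,0,-32,-26,0,0,0,-0.32,0,-36,-29.5,0,0,0,-0.36,0,-38,-31,0,0,0,-0.38]
}}

```text
time: 2.15
ee_pos: [0.4479, 0.1199, 0.2504]
eef_rot: [-0.019, 1.0, -0.0, 0.001]
wrist_force: [0.6, 0.7, 0.3]
grip_width: 0.0854
grip_force: 0.0
```

```bash
python3 plan.py "-112 0 225 0 0 0 7"
```

```text
t 2.15 st pos [-168.7  186.4  250.4] tilt 0.1 q [ 0.17  0.15  1.72 -0.    1.27 -1.44] F [0.7 0.5 0.3] grip 0.0854 0.0
0, -1.2, -2.5, 0.4, -0, 0, -0.023,
0, -2.4, -5, 0.7, -0, 0, -0.045,
0, -3.7, -7.5, 1.1, -0, 0, -0.068,
0, -4.9, -10, 1.5, -0, 0.001, -0.091,
0, -6.1, -12.5, 1.8, -0, 0.001, -0.113,
0, -7.3, -15, 2.2, -0, 0.001, -0.136,
0, -8.5, -17.5, 2.5, -0, 0.001, -0.158,
```

{"name": "jog_arm", "arguments": {
  "targets": [0,-1.2,-2.5,0.4,0,0,-0.023,0,-2.4,-5,0.7,0,0,-0.045,0,-3.7,-7.5,1.1,0,0,-0.068,0,-4.9,-10,1.5,0,0,-0.091,0,-6.1,-12.5,1.8,0,0,-0.113,0,-7.3,-15,2.2,0,0,-0.136,0,-8.5,-17.5,2.5,0,0,-0.158,0,-8.5,-17.5,2.5,0,0,-0.158]
}}

```text
time: 2.95
ee_pos: [0.5404, -0.0522, 0.2247]
eef_rot: [-0.097, 0.995, -0.001, 0.001]
wrist_force: [0.9, -0.1, -0.7]
grip_width: 0.0857
grip_force: 0.0
```

```bash
python3 - <<'E'
from geo import *
from workcell import status,spotter
im=eyes.read_camera("wrist"); k=eyes.get_calibration("wrist"); cv2.imwrite("pics/w1.png",im[:,:,::-1])
p=np.load("station.npy")
print("expected tab end, tray grip top",proj(k,S(p,[[-.114,0,.168],[-.065,0,.115],[.01,-.068,.063],[.01,.068,.063],[.035,0,.063]])).round(1).tolist())
E
python3 plan.py "-112 0 152 0 0 0 4" "-112 0 152 0 0 0.9 4"
```

```text
expected tab end, tray grip top [[318.3, 281.3], [319.2, 324.0], [231.7, 380.2], [408.1, 379.9], [320.0, 407.5]]
t 3.0 st pos [-112.5    1.3  224.7] tilt -0.0 q [-0.17  0.28  1.61 -0.    1.25 -1.94] F [0.1 0.6 0.9] grip 0.0852 0.0
0, -0, -0, 1.8, 0, -0, -0.001,
0, -0, -0.1, 3.6, 0, -0, -0.002,
0, -0, -0.1, 5.4, 0, -0, -0.002,
0, -0.1, -0.1, 7.3, 0, -0, -0.003,
0.9, -0.1, -0.1, 7.3, 0, -0, -0.003,
0.9, -0.1, -0.1, 7.3, 0, -0, -0.003,
0.9, -0.1, -0.1, 7.3, 0, -0, -0.003,
0.9, -0.1, -0.1, 7.3, 0, -0, -0.003,
```

View pics/w1.png

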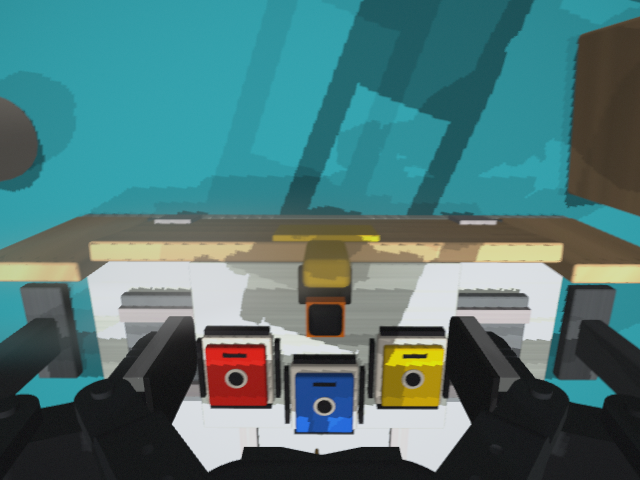

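The wrist view agrees with the fit to about 4 mm in y: the tab end is at about (327,276) and the tray grip at (325,319). Red, blue and yellow run left to right in this view. I'll correct for the offset and grasp the tab.

{"name": "jog_arm", "arguments": {
  "targets": [0,0.1,0.1,1.8,0,0,0,0,0.1,0.2,3.6,0,0,0,0,0.1,0.3,5.4,0,0,0,0,0.1,0.3,7,0,0,0,0.9,0.1,0.3,7,0,0,0,0.9,0.1,0.3,7,0,0,0,0.9,0.1,0.3,7,0,0,0,0.9,0.1,0.3,7,0,0,0,0.9,0.1,0.3,7,0,0,0,0.9,0.1,0.3,7,0,0,0],
  "newtons": 30
}}

```text
time: 4.0
ee_pos: [0.5391, -0.0506, 0.1569]
eef_rot: [-0.098, 0.995, -0.004, 0.002]
wrist_force: [1.2, -13.8, 2.3]
grip_width: 0.0214
grip_force: 32.7
```

```bash
python3 - <<'E'
# guard arc: TCP at radius r from hinge; angles from now 0.11 -> 1.1, tool tilts along
import numpy as np,subprocess
a=[]
for g in np.arange(0.21,1.12,0.1): 
    a.append(f"{-100-132*np.sin(g):.1f} 4 {20+132*np.cos(g):.1f} {np.degrees(g-0.11):.1f} 0 0.9 1")
print(subprocess.run(["python3","plan.py"]+a,capture_output=True,text=True).stdout)
E
```

```text
t 4.0 st pos [-112.5    1.4  156.9] tilt 0.2 q [-0.17  0.35  1.71 -0.01  1.08 -1.93] F [ -1.5 -13.7   2.3] grip 0.0214 32.7
0.9, 1.5, 0.3, 0.8, -0.008, -0.096, 0.001,
0.9, 2.8, 0.3, 1.1, -0.008, -0.197, 0.001,
0.9, 4, 0.3, 1.6, -0.008, -0.297, 0.002,
0.9, 5.2, 0.3, 2.1, -0.008, -0.396, 0.002,
0.9, 6.3, 0.3, 2.8, -0.008, -0.496, 0.002,
0.9, 7.4, 0.3, 3.6, -0.008, -0.597, 0.003,
0.9, 8.3, 0.3, 4.6, -0.008, -0.696, 0.003,
0.9, 9.2, 0.3, 5.6, -0.008, -0.796, 0.004,
0.9, 9.9, 0.3, 6.6, -0.008, -0.897, 0.004,
0.9, 10.6, 0.3, 7.8, -0.007, -0.997, 0.004,
```

{"name": "jog_arm", "arguments": {
  "targets": [0.9,0.7,-0.3,0.1,0,-0.05,0,0.9,1.4,-0.3,0.2,0,-0.1,0,0.9,2,-0.3,0.4,0,-0.15,0,0.9,2.7,-0.3,0.5,0,-0.2,0,0.9,3.3,-0.3,0.8,0,-0.25,0,0.9,4,-0.3,1,0,-0.3,0,0.9,4.6,-0.3,1.3,0,-0.35,0,0.9,5.2,-0.3,1.6,0,-0.4,0,0.9,5.8,-0.3,2,0,-0.45,0,0.9,6.4,-0.3,2.3,0,-0.5,0]
}}

```text
time: 5.0
ee_pos: [0.4823, -0.0613, 0.142]
eef_rot: [-0.088, 0.966, 0.014, 0.241]
wrist_force: [21.9, -21.9, -36.7]
grip_width: 0.0212
grip_force: 32.8
```

```bash
cat > arc.py <<'E'
# arc.py r y tilt_lag g1 g2 n closure
import numpy as np,subprocess,sys
r,y,l,g1,g2,n,c=map(float,sys.argv[1:])
a=[f"{-100-r*np.sin(g):.1f} {y} {20+r*np.cos(g):.1f} {np.degrees(g-l):.1f} 0 {c} 1" for g in np.linspace(g1,g2,int(n)+1)[1:]]
print(subprocess.run(["python3","plan.py"]+a,capture_output=True,text=True).stdout)
E
python3 arc.py 137 1.4 0.1 0.6 1.1 10 0.9
```

```text
t 5.0 st pos [-170.3    2.   142. ] tilt 28.0 q [-0.39  0.18  2.19  0.64  0.42 -2.68] F [ 17.2 -25.8 -36.7] grip 0.0212 32.8
0.9, 1.7, -0.1, 0.5, -0.023, -0.062, -0.009,
0.9, 2.4, -0.1, 0.7, -0.023, -0.112, -0.008,
0.9, 3.1, -0.1, 0.8, -0.024, -0.161, -0.008,
0.9, 3.7, -0.1, 1, -0.024, -0.212, -0.007,
0.9, 4.4, -0.1, 1.3, -0.024, -0.262, -0.006,
0.9, 5, -0.1, 1.5, -0.024, -0.311, -0.006,
0.9, 5.6, -0.1, 1.8, -0.024, -0.362, -0.005,
0.9, 6.2, -0.1, 2.1, -0.025, -0.413, -0.005,
0.9, 6.8, -0.1, 2.5, -0.025, -0.461, -0.004,
0.9, 7.4, -0.1, 2.9, -0.025, -0.512, -0.003,
```

The wrist is at its q6 limit (-2.68), so it can't follow the tilt further. I'll let go, back out, flip the tool half a turn to clear that limit, and press the guard down with a vertical tool and closed fingers.

{"name": "jog_arm", "arguments": {
  "targets": [0,0,0,0,0,0,0,0,0,0,0,0,0,0,0,0,0,0,0,0,0,0,0,0,0,0,0,0,0,0,0,0,0,0,0,0,0,0,-2,0,0,0,0,0,0,-4,0,0,0,0,0,0,-6,0,0,0,0,0,0,-7,0,0,0]
}}

```text
time: 5.9
ee_pos: [0.4469, -0.0613, 0.2043]
eef_rot: [-0.092, 0.967, 0.019, 0.238]
wrist_force: [-0.6, 0.4, -0.8]
grip_width: 0.0856
grip_force: 0.0
```

```bash
python3 plan.py "-170 3 235 0 0 1 4" "-130 3 215 0 -50 1 6"
```

```text
t 5.9 st pos [-205.     8.8  204.3] tilt 27.7 q [-0.45  0.02  2.14  0.47  0.63 -2.54] F [-0.6  0.5 -0.8] grip 0.0856 0.0
1, -1.1, -0.1, -0.3, -0.002, 0.121, -0.002,
1, -2.3, -0.3, -0.5, -0.005, 0.241, -0.004,
1, -3.4, -0.4, -0.8, -0.007, 0.362, -0.005,
1, -4.5, -0.6, -1.1, -0.01, 0.483, -0.007,
1, -5, -0.6, -0.5, 0.025, 0.483, 0.136,
1, -5.4, -0.6, 0.1, 0.061, 0.481, 0.278,
1, -5.8, -0.5, 0.7, 0.096, 0.477, 0.421,
1, -6.3, -0.5, 1.3, 0.131, 0.472, 0.563,
1, -6.7, -0.5, 1.9, 0.166, 0.464, 0.706,
1, -7.1, -0.5, 2.5, 0.201, 0.455, 0.848,
```

{"name": "jog_arm", "arguments": {
  "targets": [1,-1.1,-0.1,-0.3,0,0.12,0,1,-2.3,-0.3,-0.5,0,0.24,0,1,-3.4,-0.4,-0.8,-0.01,0.36,0,1,-4.5,-0.6,-1.1,-0.01,0.48,0,1,-5,-0.6,-0.5,0.025,0.483,0.136,1,-5.4,-0.6,0.1,0.061,0.481,0.278,1,-5.8,-0.5,0.7,0.096,0.477,0.421,1,-6.3,-0.5,1.3,0.131,0.472,0.563,1,-6.7,-0.5,1.9,0.166,0.464,0.706,1,-7.1,-0.5,2.5,0.2,0.455,0.848]
}}

```text
time: 6.9
ee_pos: [0.5214, -0.0519, 0.2134]
eef_rot: [0.334, 0.943, 0.001, -0.001]
wrist_force: [-0.1, -0.9, -0.0]
grip_width: -0.0002
grip_force: 0.0
```

```bash
python3 plan.py "-130 3 215 0 -115 1 9"
```

```text
t 6.9 st pos [-130.2    3.5  213.4] tilt -0.0 q [-0.18  0.27  1.66  0.    1.21 -1.07] F [-0.2 -0.9 -0. ] grip -0.0002 0.0
1, -0, -0, -0, -0, -0, 0.125,
1, -0, -0, -0, -0, -0.001, 0.251,
1, -0, -0, -0.1, -0, -0.001, 0.376,
1, -0, -0, -0.1, -0, -0.001, 0.502,
1, -0, -0, -0.1, -0, -0.001, 0.627,
1, -0, -0, -0.1, -0, -0.002, 0.753,
1, -0, -0, -0.1, -0, -0.002, 0.878,
1, -0, -0, -0.1, -0, -0.002, 1.003,
1, -0, -0, -0.2, -0, -0.003, 1.129,
```

```bash
python3 plan.py "-122 3 136 0 -115 1 9"|tail -1;  python3 plan.py "-122 3 214 0 -100 1 9"|tail -1
```

```text
1, -0.6, 0.6, 7.7, -0, -0.003, 1.129,
1, -0.6, 0.6, -0.1, -0, -0.003, 0.867,
```

{"name": "jog_arm", "arguments": {
  "targets": [1,-0.3,0.3,0.5,0,0,0.125,1,-0.6,0.6,1,0,0,0.25,1,-0.6,0.6,2,0,0,0.375,1,-0.6,0.6,3,0,0,0.5,1,-0.6,0.6,4,0,0,0.625,1,-0.6,0.6,5,0,0,0.75,1,-0.6,0.6,6,0,0,0.88,1,-0.6,0.6,7,0,0,1,1,-0.6,0.6,7.7,0,0,1.13,1,-0.6,0.6,7.7,0,0,1.13]
}}

```text
time: 7.9
ee_pos: [0.5287, -0.0509, 0.1356]
eef_rot: [0.785, 0.619, -0.0, -0.002]
wrist_force: [-0.7, 0.3, -0.1]
grip_width: -0.0005
grip_force: 0.0
```

```bash
python3 plan.py "-165 3 136 0 -150 1 5" "-208 3 105 0 -180 1 5"
```

```text
t 7.9 st pos [-122.8    3.1  135.6] tilt -0.2 q [-0.18  0.36  1.75  0.    1.03  0.06] F [-0.6  0.5 -0.1] grip -0.0005 0.0
1, -0.4, -0.8, -0, -0.001, -0, 0.123,
1, -0.7, -1.5, -0, -0.002, -0, 0.246,
1, -1.1, -2.3, -0, -0.003, -0, 0.369,
1, -1.4, -3.1, -0, -0.003, -0, 0.492,
1, -1.8, -3.8, -0, -0.004, -0, 0.615,
1, -2.1, -4.6, 0.6, -0.004, -0, 0.72,
1, -2.5, -5.4, 1.2, -0.004, -0, 0.825,
1, -2.9, -6.2, 1.8, -0.004, 0, 0.929,
1, -3.2, -6.9, 2.5, -0.004, 0, 1.034,
1, -3.6, -7.7, 3.1, -0.004, 0.001, 1.139,
```

{"name": "jog_arm", "arguments": {
  "targets": [1,-0.4,-0.8,0,0,0,0.123,1,-0.7,-1.5,0,0,0,0.246,1,-1.1,-2.3,0,0,0,0.37,1,-1.4,-3.1,0,0,0,0.49,1,-1.8,-3.8,0,0,0,0.615,1,-2.1,-4.6,0.6,0,0,0.72,1,-2.5,-5.4,1.2,0,0,0.825,1,-2.9,-6.2,1.8,0,0,0.93,1,-3.2,-6.9,2.5,0,0,1.034,1,-3.6,-7.7,3.1,0,0,1.14]
}}

```text
time: 8.9
ee_pos: [0.448, -0.0685, 0.1065]
eef_rot: [0.995, 0.097, 0.002, -0.0]
wrist_force: [1.5, 0.7, 0.9]
grip_width: 0.0
grip_force: 0.7
```

```bash
python3 plan.py "-210 3 101 0 -180 1 3" "-210 3 101 0 -180 1 1" "-208 3 180 10 -180 0 3" "-165 3 215 25 -180 0 3"
```

```text
t 8.9 st pos [-205.4    1.6  106.5] tilt 0.2 q [-0.25  0.31  1.95  0.    0.88  1.13] F [1.6 0.4 0.9] grip 0.0 0.7
1, -0.2, -0, 0.2, -0, -0.001, -0.001,
1, -0.3, -0.1, 0.4, -0, -0.002, -0.001,
1, -0.5, -0.1, 0.5, -0.001, -0.003, -0.002,
1, -0.5, -0.1, 0.5, -0.001, -0.003, -0.002,
0, -0.4, -0.1, -2.1, -0.001, -0.062, -0.002,
0, -0.3, -0.1, -4.7, -0.001, -0.12, -0.002,
0, -0.2, -0.1, -7.4, -0.001, -0.178, -0.002,
0, 1.2, -0.2, -8.5, -0.001, -0.265, -0.002,
0, 2.6, -0.2, -9.7, -0.001, -0.353, -0.002,
0, 4.1, -0.2, -10.8, -0.001, -0.44, -0.002,
```

{"name": "jog_arm", "arguments": {
  "targets": [1,-0.3,0,0.3,0,0,0,1,-0.5,0,0.7,0,0,0,1,-0.5,0,0.7,0,0,0,1,-0.5,0,0.7,0,0,0,0,-0.4,0,-2.1,0,-0.06,0,0,-0.3,0,-4.7,0,-0.12,0,0,-0.2,-0.1,-7.4,0,-0.18,0,0,1.2,-0.1,-8.5,0,-0.27,0,0,2.6,-0.2,-9.7,0,-0.36,0,0,4.1,-0.2,-10.8,0,-0.44,0]
}}

```text
time: 9.9
ee_pos: [0.4873, -0.0582, 0.215]
eef_rot: [0.971, 0.096, -0.218, 0.021]
wrist_force: [1.0, -1.1, -0.3]
grip_width: 0.0849
grip_force: 0.0
```

```bash
python3 - <<'E'
from geo import *
from workcell import spotter
p=np.load("station.npy"); ims=[]
kt,ks=eyes.get_calibration("top"),eyes.get_calibration("side")
for c in ("side","wrist"):
    ims.append(eyes.read_camera(c)); k=eyes.get_calibration(c)
    print(c,proj(k,S(p,[[-.065,0,.115],[.01,-.068,.063],[.01,.068,.063],[.035,0,.063],[-.1-.148*np.sin(1.1),0,.02+.148*np.cos(1.1)]])).round(1).tolist())
cv2.imwrite("pics/v2.png",np.hstack([cv2.resize(ims[0][130:430,120:520],(400,300)),cv2.resize(ims[1],(400,300))])[:,:,::-1])
E
python3 plan.py "-125 2 199 30 -180 0 4" "-66 2 97 30 -180 0 4"
```

```text
side [[307.3, 244.1], [260.3, 262.0], [313.3, 298.6], [279.4, 289.7], [351.9, 188.5]]
wrist [[332.0, -55.0], [542.4, -352.5], [124.4, -354.3], [335.4, -495.9], [326.3, 246.2]]
t 10.0 st pos [-161.5    3.6  213.3] tilt -25.1 q [-0.11  0.45  1.46 -0.13  1.65  1.28] F [-0.5  0.  -0.1] grip 0.0855 0.0
0, 1, 0, -0.1, -0, -0.021, 0.001,
0, 2, 0.1, -0.1, -0, -0.043, 0.001,
0, 2.9, 0.1, -0.2, -0.001, -0.064, 0.002,
0, 3.9, 0.2, -0.3, -0.001, -0.086, 0.002,
0, 6.3, 0.2, 1.4, -0.001, -0.086, 0.002,
0, 8.7, 0.2, 3.1, -0.001, -0.086, 0.002,
0, 11.2, 0.2, 4.8, -0.001, -0.086, 0.002,
0, 13.6, 0.2, 6.5, -0.001, -0.086, 0.002,
```

View pics/v2.png

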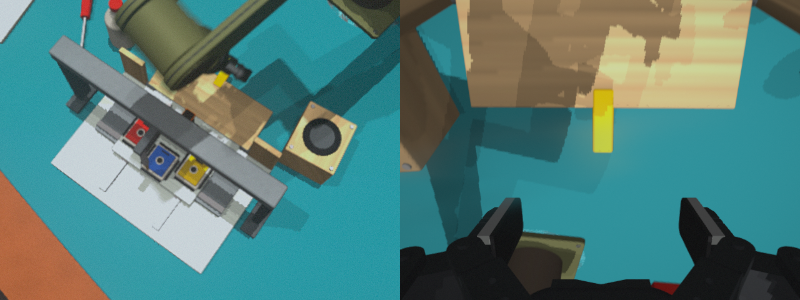

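The guard lies well down: the tab end is at wrist pixel (323,242), against (326,246) predicted for 1.1 rad. My planner tilted the flipped tool the wrong way, so I'm fixing that.

```bash
sed -i 's/return R.from_euler("z",p\[2\]).*/return R.from_euler("z",p[2])*R.from_matrix(M)*R.from_euler("z",-o,degrees=True)/' plan.py
python3 plan.py "-150 2 215 30 -180 0 10"
```

```text
t 10.0 st pos [-161.5    3.6  213.3] tilt -25.1 q [-0.11  0.45  1.46 -0.13  1.65  1.28] F [-0.5  0.  -0.1] grip 0.0855 0.0
0, 0.1, 0, -0.1, -0, 0.096, 0,
0, 0.2, 0, -0.1, -0, 0.192, 0,
0, 0.3, 0, -0.2, -0.001, 0.288, 0,
0, 0.4, 0.1, -0.3, -0.001, 0.385, 0.001,
0, 0.5, 0.1, -0.3, -0.001, 0.481, 0.001,
0, 0.6, 0.1, -0.4, -0.001, 0.577, 0.001,
0, 0.7, 0.1, -0.5, -0.001, 0.673, 0.001,
0, 0.8, 0.1, -0.5, -0.002, 0.769, 0.001,
0, 0.9, 0.1, -0.6, -0.002, 0.865, 0.001,
0, 1, 0.2, -0.6, -0.002, 0.961, 0.002,
```

{"name": "jog_arm", "arguments": {
  "targets": [0,0.1,0,-0.1,0,0.1,0,0,0.2,0,-0.1,0,0.2,0,0,0.3,0,-0.2,0,0.29,0,0,0.4,0.1,-0.3,0,0.385,0,0,0.5,0.1,-0.3,0,0.48,0,0,0.6,0.1,-0.4,0,0.58,0,0,0.7,0.1,-0.5,0,0.67,0,0,0.8,0.1,-0.5,0,0.77,0,0,0.9,0.1,-0.6,0,0.865,0,0,1,0.2,-0.6,0,0.96,0]
}}

```text
time: 11.0
ee_pos: [0.4965, -0.0582, 0.2153]
eef_rot: [0.961, 0.094, 0.258, -0.025]
wrist_force: [1.2, 1.5, 0.1]
grip_width: 0.0854
grip_force: 0.0
```

```bash
python3 - <<'E'
from geo import *
p=np.load("station.npy"); im=eyes.read_camera("wrist"); k=eyes.get_calibration("wrist")
P=proj(k,S(p,[[-.065,0,.115],[.01,-.068,.063],[.01,.068,.063],[.035,0,.063],[.065,-.008,.075]])).round(1); print(P.tolist())
for u,v in P: cv2.circle(im,(int(u),int(v)),4,(255,0,255),1)
cv2.imwrite("pics/w3.png",im[:,:,::-1])
E
python3 plan.py "-125 2 199 30 -180 0 2" "-66 2 97 30 -180 0 6"
```

```text
[[327.9, 183.7], [416.5, 115.2], [236.9, 115.3], [326.6, 85.8], [337.2, 41.5]]
t 11.05 st pos [-159.     3.9  212.9] tilt 29.9 q [-0.41  0.06  2.08  0.51  0.62  0.6 ] F [-3.3  1.3 -2.1] grip 0.0853 0.0
0, 1.1, 0.1, 1.4, -0.001, 0.001, -0.001,
0, 2.3, 0.2, 2.9, -0.002, 0.002, -0.002,
0, 2.3, 0.2, 4.9, -0.002, 0.002, -0.002,
0, 2.3, 0.2, 6.8, -0.002, 0.002, -0.002,
0, 2.3, 0.2, 8.8, -0.002, 0.002, -0.002,
0, 2.3, 0.2, 10.8, -0.002, 0.002, -0.002,
0, 2.3, 0.2, 12.7, -0.002, 0.002, -0.002,
0, 2.3, 0.2, 14.7, -0.002, 0.002, -0.002,
```

View pics/w3.png

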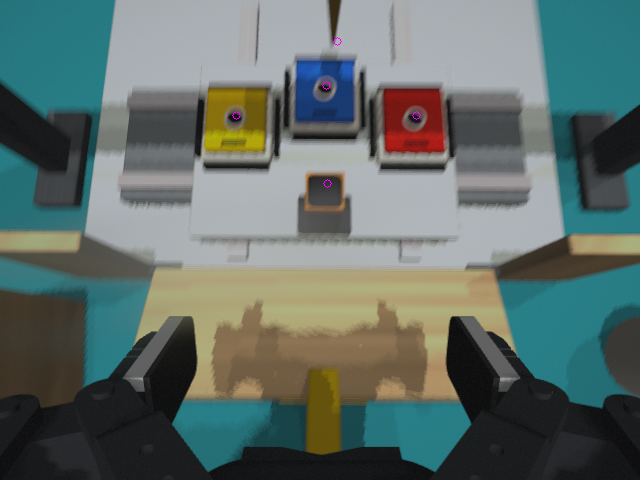

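The predicted dots match, and the pointer tip shows at (334,41), so it is at about station (65,-6) mm. Now I'll go in and take the tray grip.

{"name": "jog_arm", "arguments": {
  "targets": [0,1.1,0.1,1.4,0,0,0,0,2.3,0.2,2.9,0,0,0,0,2.3,0.2,4.9,0,0,0,0,2.3,0.2,6.9,0,0,0,0,2.3,0.2,8.9,0,0,0,0,2.3,0.2,10.8,0,0,0,0,2.3,0.2,12.7,0,0,0,0,2.3,0.2,14.5,0,0,0,0,2.3,0.2,14.5,0,0,0]
}}

```text
time: 11.95
ee_pos: [0.588, -0.0414, 0.0986]
eef_rot: [0.962, 0.094, 0.254, -0.027]
wrist_force: [-1.1, -0.7, -0.8]
grip_width: 0.0855
grip_force: 0.0
```

```bash
python3 plan.py
```

```text
t 11.95 st pos [-62.8   0.8  98.6] tilt 29.6 q [-0.28  0.38  2.06  0.79  0.33  0.39] F [-1.2 -0.5 -0.8] grip 0.0855 0.0
```

{"name": "jog_arm", "arguments": {
  "targets": [0.9,0,0,0,0,0,0,0.9,0,0,0,0,0,0,0.9,0,0,0,0,0,0,0.9,0,0,0,0,0,0,0.9,0,0,0,0,0,0,0.9,0,0,0,0,0,0],
  "newtons": 40
}}

```text
time: 12.55
ee_pos: [0.5889, -0.0421, 0.1014]
eef_rot: [0.962, 0.094, 0.256, -0.026]
wrist_force: [-1.6, 0.3, 5.9]
grip_width: 0.0219
grip_force: 40.6
```

```bash
cat > chk.py <<'E'
# dot positions (station mm) from the side picture by the network's mask + dark centre; slides inferred
from geo import *
from workcell import status
import sys
p=np.load("station.npy"); ks=eyes.get_calibration("side"); im=eyes.read_camera("side")
g=cv2.cvtColor(im,cv2.COLOR_RGB2GRAY).astype(float)
sx,sy=float(sys.argv[1]),float(sys.argv[2]); tip=(65,-6)
print("tip px",proj(ks,S(p,[tip[0]/1e3,tip[1]/1e3,.075])).round(1))
def unproj(uv,z): return least_squares(lambda q:(proj(ks,S(p,[q[0],q[1],z]))-uv).ravel(),[.05,0]).x*1000
for n,x,y in (("red",10,-68),("yellow",10,68),("blue",35,0)):
    e=proj(ks,S(p,[(x+sx)/1e3,(y+sy)/1e3,.063]))[0]; print(n,"exp px",e.round(1))
cv2.imwrite("pics/side_raw.png",im[:,:,::-1])
E
python3 plan.py
```

```text
t 12.55 st pos [-6.210e+01 -1.000e-01  1.014e+02] tilt 29.9 q [-0.28  0.37  2.06  0.79  0.33  0.39] F [-1.5  0.6  5.9] grip 0.0219 40.6
```

```bash
python3 plan.py "-7 62 101.4 30 -180 0.9 8"
```

```text
t 12.55 st pos [-6.210e+01 -1.000e-01  1.014e+02] tilt 29.9 q [-0.28  0.37  2.06  0.79  0.33  0.39] F [-1.5  0.6  5.9] grip 0.0219 40.6
0.9, 0.6, -0.8, 0.3, -0, 0, -0,
0.9, 1.2, -1.6, 0.7, -0, 0.001, -0.001,
0.9, 1.8, -2.3, 1, -0, 0.001, -0.001,
0.9, 2.4, -3.1, 1.4, -0, 0.001, -0.001,
0.9, 3, -3.9, 1.7, -0, 0.001, -0.001,
0.9, 3.6, -4.7, 2.1, -0.001, 0.002, -0.002,
0.9, 4.2, -5.4, 2.4, -0.001, 0.002, -0.002,
0.9, 4.8, -6.2, 2.8, -0.001, 0.002, -0.002,
```

{"name": "jog_arm", "arguments": {
  "targets": [0.9,0.6,-0.8,0.3,0,0,0,0.9,1.2,-1.6,0.7,0,0,0,0.9,1.8,-2.3,1,0,0,0,0.9,2.4,-3.1,1.4,0,0,0,0.9,3,-3.9,1.7,0,0,0,0.9,3.6,-4.7,2.1,0,0,0,0.9,4.2,-5.4,2.4,0,0,0,0.9,4.8,-6.2,2.8,0,0,0,0.9,4.8,-6.2,2.8,0,0,0,0.9,4.8,-6.2,2.8,0,0,0]
}}

```text
time: 13.55
ee_pos: [0.6325, 0.0296, 0.1015]
eef_rot: [0.961, 0.094, 0.257, -0.026]
wrist_force: [1.1, 2.0, 5.9]
grip_width: 0.0214
grip_force: 40.7
```

```bash
python3 plan.py; python3 chk.py 55 62; python3 - <<'E'
import cv2
a=cv2.imread("pics/side_raw.png")[230:330,200:350]; cv2.imwrite("pics/s4.png",cv2.resize(a,(780,520),interpolation=2))
E
```

```text
t 13.55 st pos [ -5.3  61.7 101.5] tilt 30.0 q [-0.1   0.4   1.99  0.55  0.29  0.78] F [1.5 1.8 5.9] grip 0.0214 40.7
tip px [[268.  298.3]]
red exp px [268.4 299.6]
yellow exp px [322.8 337.7]
blue exp px [288.1 328.5]
```

View pics/s4.png

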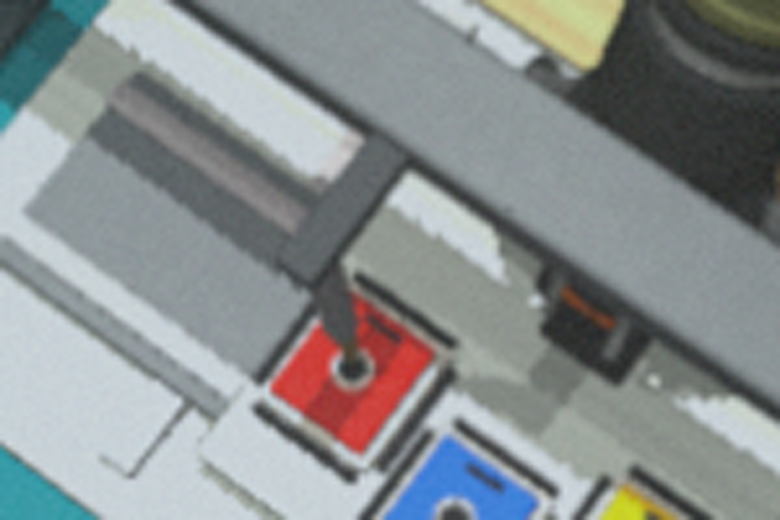

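The tip sits on the red dot: dot at crop (352,368), tip at (352,358), within about 2 mm. I'll hold for one second and then go on to yellow.

{"name": "jog_arm", "arguments": {
  "targets": [0.9,0,0,0,0,0,0,0.9,0,0,0,0,0,0,0.9,0,0,0,0,0,0,0.9,0,0,0,0,0,0,0.9,0,0,0,0,0,0,0.9,0,0,0,0,0,0,0.9,0,0,0,0,0,0,0.9,0,0,0,0,0,0,0.9,0,0,0,0,0,0,0.9,0,0,0,0,0,0]
}}

```text
time: 14.6
ee_pos: [0.6322, 0.0291, 0.1014]
eef_rot: [0.961, 0.094, 0.257, -0.026]
wrist_force: [1.4, 1.0, 5.8]
grip_width: 0.0215
grip_force: 40.6
```

```bash
python3 plan.py "-6 -74.3 101.4 30 -180 0.9 10"
```

```text
t 14.6 st pos [ -5.7  61.3 101.4] tilt 29.9 q [-0.1   0.4   1.99  0.55  0.29  0.78] F [1.5 0.7 5.8] grip 0.0215 40.6
0.9, -0, 1.4, -0, -0, 0, -0,
0.9, -0, 2.7, -0, -0, 0, -0,
0.9, -0, 4.1, -0, -0, 0, -0.001,
0.9, -0, 5.4, -0, -0, 0, -0.001,
0.9, -0, 6.8, -0, -0, 0, -0.001,
0.9, -0, 8.1, -0, -0, 0.001, -0.001,
0.9, -0, 9.5, -0, -0, 0.001, -0.002,
0.9, -0, 10.8, -0, -0, 0.001, -0.002,
0.9, -0, 12.2, -0, -0, 0.001, -0.002,
0.9, -0, 13.6, -0, -0, 0.001, -0.002,
```

{"name": "jog_arm", "arguments": {
  "targets": [0.9,0,1,0,0,0,0,0.9,0,2,0,0,0,0,0.9,0,3,0,0,0,0,0.9,0,4,0,0,0,0,0.9,0,5,0,0,0,0,0.9,0,6,0,0,0,0,0.9,0,7,0,0,0,0,0.9,0,8,0,0,0,0,0.9,0,9,0,0,0,0]
}}

```text
time: 15.5
ee_pos: [0.6491, -0.0594, 0.1014]
eef_rot: [0.962, 0.094, 0.257, -0.026]
wrist_force: [-1.4, 1.9, 8.8]
grip_width: 0.0213
grip_force: 41.3
```

```bash
python3 plan.py "-6 -74.3 101.4 30 -180 0.9 5"
```

```text
t 15.5 st pos [ -6.4 -28.8 101.4] tilt 29.9 q [-0.28  0.43  1.93  0.66  0.38  0.52] F [-1.   2.2  8.8] grip 0.0213 41.3
0.9, 0, 0.9, 0, -0, 0, -0,
0.9, 0, 1.8, 0, -0, 0.001, -0.001,
0.9, 0, 2.7, 0, -0, 0.001, -0.001,
0.9, 0, 3.6, 0, -0.001, 0.001, -0.002,
0.9, 0, 4.6, 0, -0.001, 0.001, -0.002,
```

Tracking is good, so I'll finish the move to yellow and let it settle.

{"name": "jog_arm", "arguments": {
  "targets": [0.9,0,0.9,0,0,0,0,0.9,0,1.8,0,0,0,0,0.9,0,2.7,0,0,0,0,0.9,0,3.7,0,0,0,0,0.9,0,4.6,0,0,0,0,0.9,0,4.6,0,0,0,0,0.9,0,4.6,0,0,0,0]
}}

```text
time: 16.2
ee_pos: [0.6585, -0.1056, 0.1014]
eef_rot: [0.961, 0.093, 0.257, -0.025]
wrist_force: [-0.1, -0.9, 7.0]
grip_width: 0.0217
grip_force: 41.0
```

```bash
python3 plan.py; python3 chk.py 55 -74; python3 - <<'E'
import cv2
a=cv2.imread("pics/side_raw.png")[230:330,200:350]; cv2.imwrite("pics/s5.png",cv2.resize(a,(780,520),interpolation=2))
E
```

```text
t 16.2 st pos [ -6.2 -76.  101.4] tilt 30.0 q [-0.36  0.45  1.89  0.68  0.43  0.45] F [-0.3 -0.9  7. ] grip 0.0217 41.0
tip px [[268.  298.3]]
red exp px [216.7 263. ]
yellow exp px [268.4 299.6]
blue exp px [234.9 290.6]
```

View pics/s5.png

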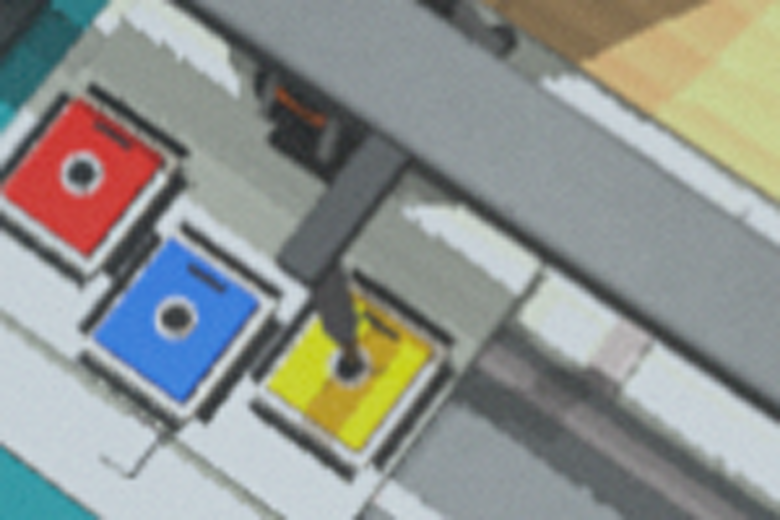

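The tip sits on the yellow dot: dot at crop (349,367), tip at (352,357). I'll hold, then plan the move to blue.

{"name": "jog_arm", "arguments": {
  "targets": [0.9,0,0,0,0,0,0,0.9,0,0,0,0,0,0,0.9,0,0,0,0,0,0,0.9,0,0,0,0,0,0,0.9,0,0,0,0,0,0,0.9,0,0,0,0,0,0,0.9,0,0,0,0,0,0,0.9,0,0,0,0,0,0,0.9,0,0,0,0,0,0,0.9,0,0,0,0,0,0]
}}

```text
time: 17.25
ee_pos: [0.6585, -0.1053, 0.1015]
eef_rot: [0.961, 0.094, 0.257, -0.025]
wrist_force: [-0.7, -1.3, 7.6]
grip_width: 0.0215
grip_force: 41.0
```

```bash
python3 plan.py "-31.3 -7 101.4 30 -180 0.9 8"
```

```text
t 17.25 st pos [ -6.2 -75.7 101.5] tilt 30.0 q [-0.36  0.45  1.89  0.68  0.43  0.45] F [-0.9 -1.1  7.6] grip 0.0215 41.0
0.9, -0.3, -0.9, -0.2, 0, 0, -0,
0.9, -0.5, -1.7, -0.3, 0, 0, -0.001,
0.9, -0.8, -2.6, -0.5, 0.001, 0, -0.001,
0.9, -1.1, -3.4, -0.6, 0.001, 0, -0.001,
0.9, -1.4, -4.3, -0.8, 0.001, 0, -0.001,
0.9, -1.6, -5.1, -0.9, 0.001, 0.001, -0.002,
0.9, -1.9, -6, -1.1, 0.001, 0.001, -0.002,
0.9, -2.2, -6.9, -1.3, 0.001, 0.001, -0.002,
```

{"name": "jog_arm", "arguments": {
  "targets": [0.9,-0.3,-0.9,-0.2,0,0,0,0.9,-0.5,-1.7,-0.3,0,0,0,0.9,-0.8,-2.6,-0.5,0,0,0,0.9,-1.1,-3.4,-0.6,0,0,0,0.9,-1.4,-4.3,-0.8,0,0,0,0.9,-1.6,-5.1,-0.9,0,0,0,0.9,-1.9,-6,-1.1,0,0,0,0.9,-2.2,-6.9,-1.3,0,0,0,0.9,-2.2,-6.9,-1.3,0,0,0,0.9,-2.2,-6.9,-1.3,0,0,0]
}}

```text
time: 18.25
ee_pos: [0.6185, -0.0401, 0.1014]
eef_rot: [0.962, 0.094, 0.256, -0.026]
wrist_force: [-2.1, 0.6, 9.8]
grip_width: 0.0213
grip_force: 42.2
```

```bash
python3 plan.py; python3 chk.py 30 -6; cat > dots.py <<'E'
from geo import *
p=np.load("station.npy"); ks=eyes.get_calibration("side"); im=cv2.imread("pics/side_raw.png")
hsv=cv2.cvtColor(im,cv2.COLOR_BGR2HSV); m=cv2.inRange(hsv,(100,120,70),(128,255,255)); 
n,l,s,c=cv2.connectedComponentsWithStats(m[230:340,200:350]); i=1+np.argmax(s[1:,4]); x,y,w,h=s[i,:4]; x+=200;y+=230
roi=im[y:y+h,x:x+w]; g=roi.max(2).astype(int); sub=(g<75)&(np.hypot(*np.meshgrid(np.arange(w)-w/2,np.arange(h)-h/2))<7)
v,u=np.nonzero(sub); uv=np.array([x+u.mean(),y+v.mean()]); print("blue box",x,y,w,h,"dot px",uv.round(1),sub.sum())
q=least_squares(lambda q:(proj(ks,S(p,[q[0],q[1],.063]))-uv).ravel(),[.06,0]).x*1000; print("dot station mm",q.round(1))
cv2.imwrite("pics/s6.png",cv2.resize(im[260:330,220:325],(780,520),interpolation=2))
E
python3 dots.py
```

```text
t 18.25 st pos [-32.6  -3.9 101.4] tilt 29.9 q [-0.26  0.4   2.    0.71  0.35  0.49] F [-2.   1.   9.8] grip 0.0213 42.2
tip px [[268.  298.3]]
red exp px [249.4 271.6]
yellow exp px [302.4 308.6]
blue exp px [268.4 299.6]
blue box 254 286 31 31 dot px [268.7 300.3] 15
dot station mm [65.8 -4.8]
```

View pics/s6.png

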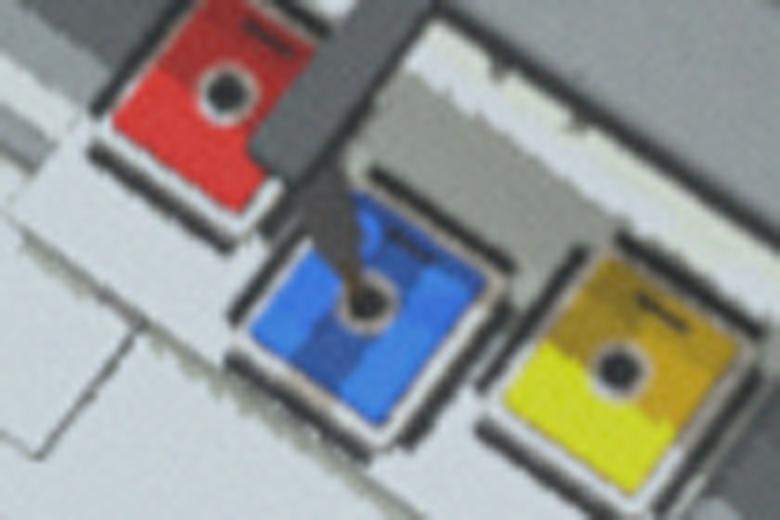

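The blue dot is at crop (367,303) and the tip at (355,292), so the tray is about 3 mm too far in +y. I'll trim by 2.5 mm and hold.

{"name": "jog_arm", "arguments": {
  "targets": [0.9,0.05,0.15,0,0,0,0,0.9,0.1,0.25,0,0,0,0,0.9,0.1,0.25,0,0,0,0,0.9,0.1,0.25,0,0,0,0,0.9,0.1,0.25,0,0,0,0,0.9,0.1,0.25,0,0,0,0,0.9,0.1,0.25,0,0,0,0,0.9,0.1,0.25,0,0,0,0,0.9,0.1,0.25,0,0,0,0,0.9,0.1,0.25,0,0,0,0]
}}

```text
time: 19.3
ee_pos: [0.6195, -0.0426, 0.1014]
eef_rot: [0.962, 0.094, 0.256, -0.026]
wrist_force: [-2.5, 1.0, 7.8]
grip_width: 0.0216
grip_force: 42.0
```

```bash
python3 plan.py; python3 chk.py 30 -6; python3 dots.py
```

```text
t 19.3 st pos [-32.1  -6.5 101.4] tilt 29.8 q [-0.26  0.4   2.    0.71  0.35  0.49] F [-2.3  1.5  7.8] grip 0.0216 42.0
tip px [[268.  298.3]]
red exp px [249.4 271.6]
yellow exp px [302.4 308.6]
blue exp px [268.4 299.6]
blue box 253 286 31 30 dot px [267.6 299.8] 13
dot station mm [66.4 -7.1]
```

{"name": "jog_arm", "arguments": {
  "targets": [0.9,0,0,0,0,0,0,0,0,0,0,0,0,0,0,0,0,0,0,0,0,0,0,0,0,0,0,0,0,0,0,0,0,0,0,0,0,0,-2,0,0,0,0,0,0,-5,0,0,0,0,0,0,-8.5,0,0,0,0,0,0,-12,0,0,0,0,0,0,-14,0,0,0]
}}

```text
time: 20.35
ee_pos: [0.5514, -0.0574, 0.2243]
eef_rot: [0.962, 0.094, 0.256, -0.026]
wrist_force: [-0.1, 0.0, 0.4]
grip_width: 0.0853
grip_force: 0.0
```

```bash
python3 plan.py; python3 chk.py 30 -6; python3 dots.py; python3 plan.py "-200 2 215 15 -180 1 4" "-250 2 150 15 -180 1 4" "-262 2 75 15 -180 1 4"
```

```text
t 20.35 st pos [-101.9   -7.7  224.3] tilt 29.9 q [-0.35  0.13  1.97  0.45  0.64  0.72] F [-0.1  0.   0.4] grip 0.0853 0.0
tip px [[268.  298.3]]
red exp px [249.4 271.6]
yellow exp px [302.4 308.6]
blue exp px [268.4 299.6]
blue box 253 286 31 30 dot px [267.7 299.5] 14
dot station mm [65.7 -7.3]
t 20.4 st pos [-101.7   -8.1  226.5] tilt 30.0 q [-0.35  0.12  1.97  0.45  0.64  0.72] F [-0.5 -0.4  1. ] grip 0.0855 0.0
1, -2.3, -0.2, -1, 0, -0.066, -0,
1, -4.5, -0.5, -2, 0.001, -0.131, -0.001,
1, -6.8, -0.7, -2.9, 0.001, -0.197, -0.001,
1, -9.1, -1, -3.9, 0.001, -0.262, -0.001,
1, -11, -1, -3.1, 0.001, -0.262, -0.001,
1, -12.9, -1, -2.4, 0.001, -0.262, -0.001,
1, -14.8, -1, -1.6, 0.001, -0.262, -0.001,
1, -16.7, -1, -0.8, 0.001, -0.262, -0.001,
1, -17.9, -1, 0.7, 0.001, -0.262, -0.001,
1, -19.1, -1, 2.1, 0.001, -0.262, -0.001,
1, -20.3, -1, 3.6, 0.001, -0.262, -0.001,
1, -21.5, -1, 5.1, 0.001, -0.262, -0.001,
```

The tray stayed put and the pointer is over blue. To shut the guard I'll push with closed fingers from in front, tool tilted slightly back for reach.

```bash
python3 plan.py "-200 2 235 -2 -180 1 5" "-262 2 190 -15 -180 1 4" | cut -c1-80
```

```text
t 20.4 st pos [-101.7   -8.1  226.5] tilt 30.0 q [-0.35  0.12  1.97  0.45  0.64 
1, -1.6, -0.2, -1.1, 0, -0.112, -0,
1, -3.2, -0.4, -2.3, 0, -0.224, -0,
1, -4.9, -0.6, -3.4, 0.001, -0.335, -0.001,
1, -6.5, -0.8, -4.5, 0.001, -0.447, -0.001,
1, -8.1, -1, -5.7, 0.001, -0.559, -0.001,
1, -10, -1, -5.5, 0.001, -0.616, -0.001,
1, -11.9, -1, -5.3, 0.001, -0.672, -0.001,
1, -13.8, -1, -5.1, 0.001, -0.729, -0.001,
1, -15.7, -1, -4.9, 0.001, -0.786, -0.001,
```

{"name": "jog_arm", "arguments": {
  "targets": [1,-1.6,-0.2,-1.1,0,-0.112,0,1,-3.2,-0.4,-2.3,0,-0.224,0,1,-4.9,-0.6,-3.4,0,-0.335,0,1,-6.5,-0.8,-4.5,0,-0.447,0,1,-8.1,-1,-5.7,0,-0.56,0,1,-10,-1,-5.5,0,-0.616,0,1,-11.9,-1,-5.3,0,-0.672,0,1,-13.8,-1,-5.1,0,-0.73,0,1,-15.7,-1,-4.9,0,-0.786,0,1,-15.7,-1,-4.9,0,-0.786,0]
}}

```text
time: 21.4
ee_pos: [0.3895, -0.0782, 0.1844]
eef_rot: [0.986, 0.097, -0.136, 0.011]
wrist_force: [0.2, 0.2, -0.2]
grip_width: -0.0001
grip_force: 0.0
```

```bash
python3 plan.py "-260 2 65 -15 -180 1 6"; python3 - <<'E'
from geo import *
p=np.load("station.npy")
im=eyes.read_camera("wrist"); k=eyes.get_calibration("wrist")
h=cv2.cvtColor(im,cv2.COLOR_RGB2HSV); m=cv2.inRange(h,(24,150,90),(33,255,255)); n,l,s,c=cv2.connectedComponentsWithStats(m)
for i in np.argsort(-s[1:,4])[:3]+1: print("yellow",s[i],c[i].round())
for g in (1,1.1,1.2): print(g,proj(k,S(p,[[-.1-.148*np.sin(g)+.007*np.cos(g)*q,.0014,.02+.148*np.cos(g)+.007*q*np.sin(g)] for q in(-1,1)])).round(1).tolist())
E
```

```text
t 21.4 st pos [-264.7    3.5  184.4] tilt -15.7 q [-0.21  0.27  1.8  -0.11  1.34  1.2 ] F [ 0.2  0.2 -0.2] grip -0.0001 0.0
1, 0.6, 0, 1.9, -0.001, 0.002, 0,
1, 1.2, 0.1, 3.8, -0.002, 0.004, 0,
1, 1.8, 0.1, 5.7, -0.003, 0.006, 0,
1, 2.5, 0.1, 7.6, -0.003, 0.008, 0,
1, 3.1, 0.2, 9.5, -0.004, 0.011, 0,
1, 3.7, 0.2, 11.4, -0.005, 0.013, 0,
yellow [ 303    0   52  148 6488] [326.  74.]
yellow [370  49   9   2  11] [374.  50.]
yellow [296  49   5   1   5] [298.  49.]
1 [[325.0, 147.4], [325.2, 140.0]]
1.1 [[324.9, 151.4], [325.0, 147.7]]
1.2 [[324.7, 151.9], [324.9, 151.5]]
```

{"name": "jog_arm", "arguments": {
  "targets": [1,0.6,0,1.9,0,0,0,1,1.2,0.1,3.8,0,0,0,1,1.8,0.1,5.7,0,0,0,1,2.4,0.1,7.6,0,0,0,1,3,0.2,9.5,0,0,0,1,3.6,0.2,11.3,0,0.01,0,1,3.6,0.2,11.3,0,0.01,0]
}}

```text
time: 22.15
ee_pos: [0.3971, -0.0791, 0.0673]
eef_rot: [0.987, 0.097, -0.128, 0.011]
wrist_force: [-0.8, -0.3, -0.4]
grip_width: -0.0001
grip_force: 0.0
```

```bash
python3 plan.py "-244 2 72 -15 -180 1 2" "-231 2 92 -12 -180 1 3" "-200 2 124 -6 -180 1 5"
```

```text
t 22.15 st pos [-257.4    1.1   67.3] tilt -14.8 q [-0.21  0.43  1.92 -0.12  1.03  1.23] F [-0.9 -0.2 -0.4] grip -0.0001 0.0
1, 0.6, -0, -0.4, -0.002, -0.002, -0,
1, 1.2, -0.1, -0.8, -0.004, -0.004, -0.001,
1, 1.4, -0.1, -1.5, -0.004, 0.014, -0.001,
1, 1.7, -0.1, -2.3, -0.004, 0.031, -0.001,
1, 1.9, -0.1, -3.1, -0.004, 0.049, -0.001,
1, 2.4, -0.1, -3.8, -0.004, 0.07, -0.001,
1, 2.8, -0.1, -4.6, -0.004, 0.091, -0.001,
1, 3.2, -0.1, -5.4, -0.004, 0.111, -0.001,
1, 3.7, -0.1, -6.2, -0.004, 0.132, -0.001,
1, 4.1, -0.1, -6.9, -0.004, 0.153, -0.001,
```

{"name": "jog_arm", "arguments": {
  "targets": [1,0.6,0,-0.4,0,0,0,1,1.2,0,-0.8,0,0,0,1,1.4,0,-1.5,0,0.014,0,1,1.7,0,-2.3,0,0.03,0,1,1.9,0,-3.1,0,0.05,0,1,2.4,0,-3.8,0,0.07,0,1,2.8,0,-4.6,0,0.09,0,1,3.2,0,-5.4,0,0.11,0,1,3.7,0,-6.2,0,0.13,0,1,4.1,0,-6.9,0,0.15,0]
}}

```text
time: 23.15
ee_pos: [0.4446, -0.0698, 0.1268]
eef_rot: [0.993, 0.099, -0.062, 0.005]
wrist_force: [-19.2, -8.2, 19.1]
grip_width: 0.0003
grip_force: 11.6
```

```bash
python3 plan.py "-161 2 146 -2 -180 1 5" "-118 2 156 0 -180 1 5"
```

```text
t 23.15 st pos [-209.     1.   126.8] tilt -7.1 q [-0.21  0.33  1.85 -0.05  1.08  1.19] F [-20.5  -4.3  19.1] grip 0.0003 11.6
1, 0.9, -0, -0.5, -0, 0.018, 0,
1, 1.8, -0, -1, -0.001, 0.036, 0,
1, 2.7, -0.1, -1.5, -0.001, 0.053, 0.001,
1, 3.6, -0.1, -2, -0.002, 0.071, 0.001,
1, 4.5, -0.1, -2.5, -0.002, 0.089, 0.001,
1, 5.4, -0.1, -2.8, -0.002, 0.096, 0.001,
1, 6.2, -0.1, -3.1, -0.002, 0.103, 0.001,
1, 7, -0.1, -3.4, -0.002, 0.11, 0.001,
1, 7.8, -0.1, -3.7, -0.002, 0.117, 0.001,
1, 8.7, -0.1, -4, -0.002, 0.124, 0.001,
```

{"name": "jog_arm", "arguments": {
  "targets": [1,-0.1,0,-0.5,0,0,0,1,-0.1,0,-1,0,0,0,1,0.6,0,-1.5,0,0.02,0,1,1.4,0,-2,0,0.03,0,1,2.1,0,-2.5,0,0.05,0,1,2.8,0,-3,0,0.06,0,1,3.6,0,-3.4,0,0.08,0,1,4.5,0,-3.8,0,0.09,0,1,5.4,0,-4.1,0,0.1,0]
}}

```text
time: 24.05
ee_pos: [0.5121, -0.0569, 0.1605]
eef_rot: [0.995, 0.098, -0.002, -0.001]
wrist_force: [-4.0, -0.3, 2.6]
grip_width: 0.0003
grip_force: 1.5
```

```bash
python3 plan.py "-113 2 164 0 -180 1 5"
```

```text
t 24.05 st pos [-140.2    0.4  160.5] tilt -0.3 q [-0.19  0.32  1.75  0.    1.08  1.18] F [-4.   0.5  2.6] grip 0.0003 1.5
1, 0.5, -0, -0.1, -0, 0.001, -0,
1, 1.1, -0.1, -0.1, -0.001, 0.002, -0,
1, 1.6, -0.1, -0.2, -0.001, 0.003, -0.001,
1, 2.2, -0.1, -0.3, -0.001, 0.004, -0.001,
1, 2.7, -0.2, -0.4, -0.002, 0.004, -0.001,
```

The force is down to 4 N. I'll push on to the stop.

{"name": "jog_arm", "arguments": {
  "targets": [1,0.5,0,-0.1,0,0,0,1,1,0,-0.2,0,0,0,1,1.5,0,-0.3,0,0,0,1,1.9,0,-0.3,0,0,0,1,2.2,0,-0.3,0,0,0,1,2.5,0,-0.3,0,0,0,1,2.5,0,-0.3,0,0,0]
}}

```text
time: 24.75
ee_pos: [0.5344, -0.0524, 0.1625]
eef_rot: [0.995, 0.098, -0.005, -0.001]
wrist_force: [-4.1, -0.9, 2.6]
grip_width: -0.0001
grip_force: 2.4
```

```bash
python3 plan.py
```

```text
t 24.75 st pos [-117.5    0.4  162.5] tilt -0.5 q [-0.18  0.34  1.7  -0.    1.11  1.2 ] F [-4.2 -0.1  2.6] grip -0.0001 2.4
```

{"name": "jog_arm", "arguments": {
  "targets": [1,0.2,0,0,0,0,0,1,0.4,0,0,0,0,0,1,0.6,0,0,0,0,0,1,0.6,0,0,0,0,0]
}}

```text
time: 25.15
ee_pos: [0.5346, -0.0524, 0.1625]
eef_rot: [0.995, 0.098, -0.01, -0.0]
wrist_force: [-17.4, -6.6, 13.7]
grip_width: 0.0
grip_force: 9.1
```

```bash
python3 plan.py
```

```text
t 25.15 st pos [-117.3    0.5  162.5] tilt -1.1 q [-0.17  0.35  1.69 -0.01  1.12  1.2 ] F [-18.3  -3.1  13.7] grip 0.0 9.1
```

The guard is hard against its stop: 18 N with no movement, at the predicted position. I'll back off and check.

{"name": "jog_arm", "arguments": {
  "targets": [1,-0.6,0,0,0,0,0,1,-1.5,0,0,0,0,0,1,-3.5,0,0,0,0,0,1,-6,0,-1,0,0,0,1,-9,0,-3,0,0,0,1,-11,0,-6,0,0,0,1,-11,0,-8,0,0,0,1,-11,0,-8,0,0,0]
}}

```text
time: 25.95
ee_pos: [0.4362, -0.073, 0.2464]
eef_rot: [0.995, 0.097, 0.001, 0.0]
wrist_force: [0.4, -0.0, -0.5]
grip_width: -0.0
grip_force: 0.0
```

```bash
python3 plan.py; python3 chk.py 30 -6; python3 dots.py; python3 - <<'E'
import cv2,numpy as np
from geo import *
p=np.load("station.npy"); im=cv2.imread("pics/side_raw.png"); ks=eyes.get_calibration("side"); w=eyes.read_camera("wrist")[:,:,::-1]
print("tab end g=0, .1",proj(ks,S(p,[[-.1,.0014,.168],[-.115,.0014,.167]])).round(1).tolist(), proj(eyes.get_calibration("wrist"),S(p,[[-.1,.0014,.168],[-.115,.0014,.167]])).round(1).tolist())
cv2.imwrite("pics/end.png",np.hstack([cv2.resize(im[130:430,120:520],(400,300)),cv2.resize(w,(400,300))]))
E
```

```text
t 25.95 st pos [-217.9   -0.6  246.4] tilt 0.1 q [-0.26  0.12  1.77 -0.    1.25  1.11] F [ 0.4 -0.1 -0.5] grip -0.0 0.0
tip px [[268.  298.3]]
red exp px [249.4 271.6]
yellow exp px [302.4 308.6]
blue exp px [268.4 299.6]
blue box 253 286 31 30 dot px [267.5 299.1] 14
dot station mm [65.2 -8.2]
tab end g=0, .1 [[318.2, 221.8], [322.6, 216.2]] [[318.0, -3.5], [318.1, 36.4]]
```

View pics/end.png

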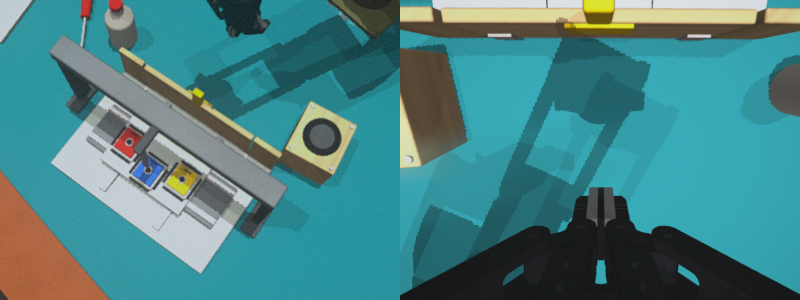

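The guard is flush with the cheeks: the tab is at side pixel (317,221), against (318,222) predicted when shut. The blue dot is under the tip, the bystanders haven't moved, and the arm is clear.

```bash
python3 -c "
from workcell import order; print(order.job_done())"
```

```text
the job is handed in; nothing more can be done
None
```

I handed the job in at about 26 s; no verdict came back. The guard was pulled down to about 1.1 rad, red, yellow and blue were each held under the pointer for about a second, and at the last look blue was still under it with the guard shut and the arm clear.

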